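# White-balance the bench camera on the tile offcut

## Task

The bench camera has to take its white balance from the white tile offcut. Lift the black drill case (it has a handle on top) away from in front of the camera and set it down upright, not dropped, on the cardboard sheet with its whole length on the sheet; then tilt the joystick sideways until the camera points at the middle of the tile, hold it steadily there for two full seconds, let it return upright to its centre and take your hand away. Move the camera only with the stick, do not bump it, and leave everything else where it lies.

Things in the scene. Friction and masses are not known exactly. Their poses are not given: they have to be found in the camera images.
- case: The black plastic drill case, loose, 0.5 to 0.9 kg, standing upright: 58 mm thick along its own x, 200 mm long along its own y, 150 mm high, with a carrying handle on top. Origin at the centre of its underside, z up. At the start it stands 145 to 170 mm in front of the camera head's axis and hides the view.
- case_handle (a point): Centre of the case's handle grip, 182 mm above its underside: a bar 18 mm thick (along the case's x), 16 mm high and 102 mm long (along the case's y), carried by two posts 88 mm apart; the case's flat top is 32 mm below this point. Axes as case.
- case_end_a (a point): Lower edge of the case's one short end: on its underside, 100 mm from the origin along the case's +y.
- case_end_b (a point): Lower edge of the case's other short end: on its underside, 100 mm from the origin along the case's -y.
- sheet: Brown cardboard sheet lying fixed on the counter on the robot's right (towards -y), 280 mm along its own x, 170 mm along its own y, 4 mm thick; origin at the centre of its underside, so its top is 4 mm higher. The case goes here; it fits with its length along the sheet's x.
- remote: Grey joystick remote fixed to the counter, 115 mm (its x) by 145 mm (its y) by 42 mm high, aluminium top plate with one stick in a round rubber boot. Origin at the centre of its underside. At yaw 0 its near side (with the rocker switch and small dial) faces the robot, its +x points away from the robot, its +y to the robot's left.
- stick: The joystick's stick: 12 mm steel shaft, black knob on top, z along it. Origin at its tilt point, 44 mm above the remote's underside, 8 mm along the remote's x from its origin. Tilts sideways and fore-and-aft (zoom: moves nothing, not needed), up to 0.45 rad each. Springs hold it upright: about 2.5 N sideways at the knob holds 0.35 rad; it returns when let go.
- knob (a point): Centre of the stick's rounded black knob, about 33 mm across, 85 mm from the tilt point along the stick, so 129 mm above the counter when upright. At side tilt a (no fore tilt) it lies, in the remote's axes, 85 mm * sin(a) along +y and 85 mm * cos(a) above the tilt point.
- stick_side (a joint): Sideways tilt of the stick in rad, -0.45 to 0.45, 0 upright; positive with the knob towards the remote's +y (left). The camera follows it at once: it pans by 1.5 times this angle, positive = anticlockwise seen from above (to the camera's own left), and returns with it.
- head: Fixed base of the motor pan head of the camera, 120 mm square plate with a round black motor housing. Origin at the centre of its underside, on the pan axis. Its +x is the direction in which the camera looks when the stick is upright (roughly towards the robot), z up.
- camera: Grey box camera, 155 mm long, 64 wide, 58 high, round black lens, locked in an aluminium yoke that turns on the head; top about 165 mm above the counter. Origin on the pan axis, 53 mm above the counter; z up, +x the compass direction in which the lens looks, y to its own left. It looks 0.18 rad below level, right for the tile's height, and only pans.
- lens (a point): Centre of the lens front, 71 mm along the camera's +x and 59 mm above its origin.
- tile_mid (a point): Middle of the glazed face of the white tile offcut, about 55 mm above the counter. Tile 120 mm wide, 110 high, 6 thick, one upper corner cut out (36 by 44 mm), fixed, leaning on a wooden block, glazed face towards the camera; 280 to 340 mm in front of the camera head's axis and 100 to 150 mm to either side of its straight-ahead line.
- tin: Loose paint tin, 86 mm across, 100 mm high, on the other side of the camera's straight-ahead line from the tile; origin at its underside. Leave alone.
- wrench_a: Loose steel open-end wrench, 200 mm long, lying on the counter; origin under its middle. Leave alone.
- wrench_b: Loose steel open-end wrench, 160 mm long, lying on the counter; origin under its middle. Leave alone.
- clamp: Loose orange plastic spring clamp, about 155 by 80 mm, 28 mm high, lying on the counter; origin under its pivot. Leave alone.
- tape: Loose roll of paper tape, 100 mm across, 25 mm high, lying flat; origin at its underside. Leave alone.
- glue: Loose white glue bottle, 56 mm across, 150 mm high, standing; origin at its underside. Leave alone.
- sander: Loose cork sanding block with a wooden grip, 120 by 65 mm, 40 mm high; origin at its underside. Leave alone.
Not all that is in view belongs to the job. What is shaped like the head but green is not meant.

How it is judged:
On the way, in this order (a step that is already met when the one before it is completed fails the run):
1. the drill case stands upright on the cardboard sheet, both ends over the sheet, let go (x of case_end_a in the frame of sheet between -0.14 and 0.14 m and x of case_end_b in the frame of sheet between -0.14 and 0.14 m and y of case_end_a in the frame of sheet between -0.085 and 0.085 m and y of case_end_b in the frame of sheet between -0.085 and 0.085 m and angle between case's own z axis and vertical below 0.1 rad and height (world z) of case below 0.012 m and linear speed of case below 0.05 m/s and contact force between the fingers and case below 0.2 N), for 0.3 s.
2. the robot holds the stick so that the camera points steadily at the tile: its line of sight passes within 40 mm, sideways, of the middle of the tile, for 1.8 s without a break (y of tile_mid in the frame of camera between -0.04 and 0.04 m and angular speed of camera below 0.5 rad/s and contact force between anything else and stick above 0.3 N), for 1.8 s.
At the end, for the whole second after the job is handed in: The drill case stands upright (within 0.1 rad) and still on the cardboard sheet, both ends of its underside's centre line over the sheet (280 by 170 mm); the stick is let go and back within 0.06 rad of upright, so the camera looks straight ahead again (x of case_end_a in the frame of sheet between -0.14 and 0.14 m and x of case_end_b in the frame of sheet between -0.14 and 0.14 m and y of case_end_a in the frame of sheet between -0.085 and 0.085 m and y of case_end_b in the frame of sheet between -0.085 and 0.085 m and angle between case's own z axis and vertical below 0.1 rad and height (world z) of case below 0.012 m and linear speed of case below 0.05 m/s and value of joint stick_side between -0.06 and 0.06 rad and angle between stick's own z axis and vertical below 0.08 rad); the robot touches nothing.
It fails at once if the camera or its head is bumped or pushed with more than 2 N (contact force between anything else and head above 2 N).
It fails at once if the case is let go with its underside more than 25 mm above the counter (height (world z) of case above 0.025 m and contact force between the fingers and case below 0.05 N).
It fails at once if the tin, a wrench, the clamp, the tape, the glue bottle or the sanding block is moved by more than 30 mm (distance of any of tin, wrench_a, wrench_b, clamp, tape, glue, sander from where it was at the start of the episode above 0.03 m).
It also fails if it takes over 58 s, if anything falls off the work surface, if the arm or the gripper's body presses on something with over 40 N, if the wrist force passes 120 N, or if a joint passes its speed limit or range.

## Robot

A 7-joint arm with a two-finger parallel gripper is mounted at the origin on the work surface. World frame = base frame: x ahead of the robot, y to its left, z up, the work surface at z = 0. Lengths are in m, angles in rad, forces in N, time in s.
With the tool pointing down it reaches from about 0.4 to 0.85 m from the base axis. Payload 4.5 kg.
Tool frame: the origin (TCP) lies on the centre line of the jaws, within the pads' length; the fingertips stand 11 mm ahead of it and the grasp point (between the pads) lies 8 mm behind it; z points along the fingers, y is the direction in which the jaws open and shut (so a half turn about z gives the same grasp; the last joint's range is limited). The gripper opens to 88 mm and grips with 3 to 60 N. Pads are 18 mm wide; open, the fingers measure 123 mm over their backs; the gripper's body (75 mm by 187 mm) begins 45 mm behind the grasp point.
Start: joints at [1.159, 0.689, -0.195, 1.565, 0.157, 0.902, -0.215], TCP at [0.27, -0.564, 0.25] pointing down, gripper open.
Joint ranges: [-3.01, 3.01], [-0.46, 2.08], [-1.47, 1.51], [0.13, 2.56], [-1, 4.14], [0.04, 2.09], [-2.66, 2.66]. Speed limits (rad/s): [2.57, 2.57, 3.14, 3.14, 3.14, 3.14, 3.14].

## Interface

Orientations are given as a unit quaternion [x, y, z, w].
In Python, from plant import r, snapshot gives the robot as it stands.
- The arm moves only by the tool drive_tool, never from a script. Its argument "commands" is a list of rows, each an object of numbers: "wx", "wy", "wz": the turn, a rotation vector about the tool's x, y, z in rad; "dx", "dy", "dz": the shift along the tool's x, y, z in m; "claw": the opening, from 0 (shut) to 1 (fully open). A call has 1 to 12 rows; each row shifts and turns the commanded pose from where the row before left it, along the tool's axes as they then stand; what a row does not reach is not made up. A row lasts 1/10 s, in which the tool goes at most 50 mm and 8.59 degrees, less where a joint would pass 70% of its speed; a pose out of reach is approached as far as the arm can. A call is refused whole if a number of a shift passes 0.05 or a number of a turn 0.15, either way. A call with a gripper value outside its range is refused whole. The fingers move at their own pace and stop on an object; "grip_force" is the grip in N (left out, the last holds). Time passes only in rows, so rows that do not move let the fingers close. It gives the time, the measured TCP pose, the force and the opening at its end, in the units of the state.
- r.get_state(): the state, without advancing time (a new reading comes with each control period).
- snapshot(name): name is "side" or "top"; returns a dict with "color" (420x560x3 uint8, red, green, blue), "fx", "fy", "cx", "cy" (pixels), "dist" ([k1, k2, p1, p2, k3] as OpenCV has them; the pictures are not rectified), "world_to_cam" (4x4, takes a point from world to camera coordinates). Camera axes: x right, y up, looking along -z (the intrinsics and any distortion apply to the point x, -y, -z); pixel columns grow to the right and rows downward; lengths in m; the calibration is good to about 2 mm. A picture is of the moment at which its call begins. There is no depth.
- r.finish_job(): hands the job in, once; it reports no verdict.
The state is a dict: "clock": time; "q": joint angles; "qd": joint speeds; "joint_torque": joint torques, N m; "tool_pos": TCP position; "eef_rot": TCP orientation; "contact_force": force on the tool from outside, world axes, zero at the start; "moment": the same for the moment, N m; "opening": opening from 0.0 (shut) to 1.0 (fully open).
Only numpy, scipy, OpenCV 4.12 (cv2) and the standard library are available. Lean on these libraries where they do the work, as an engineer would, in place of code of your own. Each camera call takes 0.05 s, during which the arm holds its last target. There are 200 camera calls.

## Working session

There is one attempt and no reset: what is moved stays moved. The work goes in short steps, Python scripts to look and compute and a tool call to move; the robot and the scene stay as the last step left them, time stands still between calls to the robot, and variables do not carry over. Pictures are saved under pics/ and viewed, on a budget of 10 in all, crops included, one or two more only if the job needs it, and the job is handed in when it is done.

Besides the shell and the picture viewer there is one more tool, called as name(argument=value, ...) on one line, values as JSON. drive_tool: Moves the arm, as the interface text tells. Its arguments: {"type":"object","properties":{"commands":{"type":"array","items":{"type":"object","properties":{"wx":{"type":"number"},"wy":{"type":"number"},"wz":{"type":"number"},"dx":{"type":"number"},"dy":{"type":"number"},"dz":{"type":"number"},"claw":{"type":"number"}}}},"grip_force":{"type":"number"}},"required":["commands"]}

```bash
mkdir -p pics
cat > h.py <<'E'
import numpy as np, cv2
from plant import r, snapshot
def snap(n):
    s=snapshot(n); s['K']=np.array([[s['fx'],0,s['cx']],[0,s['fy'],s['cy']],[0,0,1.]]); return s
def ray(s,px):
    u=cv2.undistortPoints(np.array(px,float).reshape(-1,1,2),s['K'],np.array(s['dist'],float)).reshape(-1,2)
    M=np.linalg.inv(np.array(s['world_to_cam']))
    d=np.c_[u[:,0],-u[:,1],-np.ones(len(u))]@M[:3,:3].T
    return M[:3,3],d
def onz(s,px,z):
    o,d=ray(s,px); z=np.broadcast_to(z,len(d)); return o+d*((z-o[2])/d[:,2])[:,None]
def proj(s,P):
    P=np.array(P,float).reshape(-1,3); W=np.array(s['world_to_cam']); c=P@W[:3,:3].T+W[:3,3]
    c=c*[1,-1,-1]; return cv2.projectPoints(c,np.zeros(3),np.zeros(3),s['K'],np.array(s['dist'],float))[0].reshape(-1,2)
E
python3 - <<'E'
from h import *
import pickle
for n in('side','top'):
    s=snap(n); pickle.dump(s,open(n+'0.pkl','wb'))
    cv2.imwrite(f'pics/{n}0.png',cv2.resize(s['color'][:,:,::-1],(800,600),interpolation=cv2.INTER_CUBIC))
    print(n,np.linalg.inv(s['world_to_cam'])[:3,3])
print(r.get_state())
E
```

```text
side [0.23811843 1.09370211 0.89796907]
top [0.3562954  0.0767456  1.51486503]
{'clock': 0.1, 'q': array([ 1.15878808,  0.68990229, -0.19453091,  1.56618184,  0.15730604,
        0.90252204, -0.21512304]), 'qd': array([ 0.00092403, -0.0027677 , -0.00231005, -0.00200543, -0.00057727,
       -0.00071488,  0.00067327]), 'joint_torque': array([-2.52886515e-03, -5.28493917e+01, -1.27111450e+00, -1.53834432e+01,
       -5.25331171e-02,  2.03363350e-03,  2.40971940e-05]), 'tool_pos': array([ 0.26923024, -0.56345419,  0.24900465]), 'eef_rot': array([ 9.75252812e-01,  2.21091146e-01, -2.35716790e-04, -7.75757384e-04]), 'contact_force': array([ 0.25226309, -0.44629826, -0.20017156]), 'moment': array([-0.01941947,  0.03447069, -0.03666503]), 'opening': 1.0023979633176416}
```

View pics/top0.png

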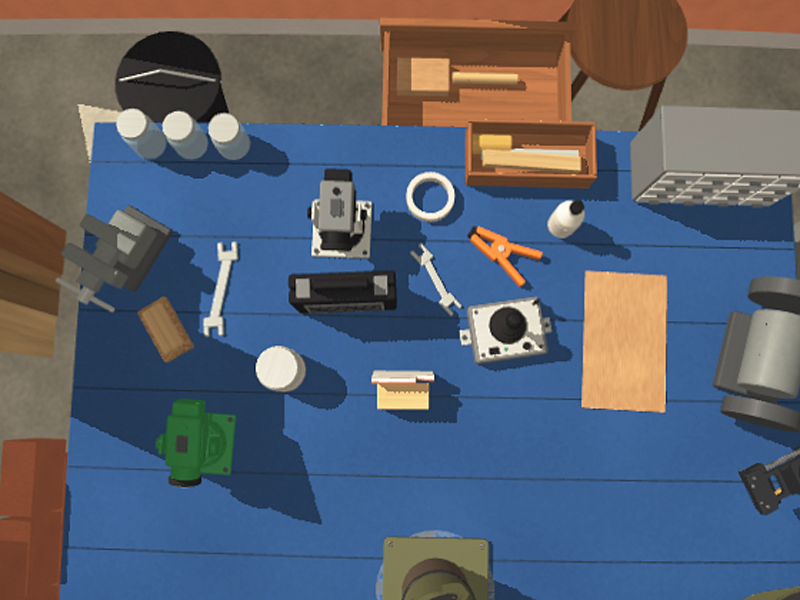

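View pics/side0.png

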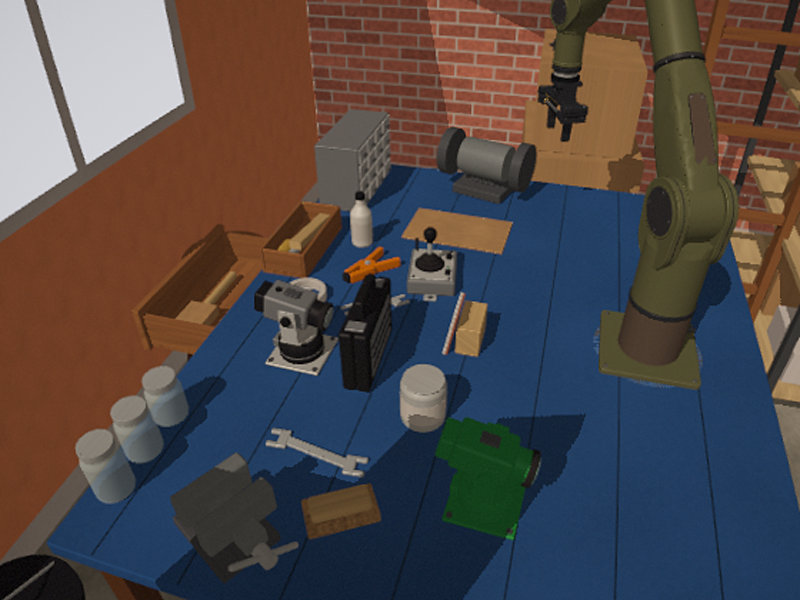

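The top view shows the sheet at about (625,341), case (343,290), head (342,225), stick knob (510,322) and tile (403,377). The tin is at (280,368), and the side view agrees. Next: a crop plus colour-mask measurements.

Run:
```python
from h import *
import pickle
t=pickle.load(open('top0.pkl','rb')); s=pickle.load(open('side0.pkl','rb'))
# sheet
hsv=cv2.cvtColor(t['color'],cv2.COLOR_RGB2HSV)
print('sheet hsv',hsv[240,437],'tile',hsv[264,283],'cs',hsv[205,240])
m=cv2.inRange(hsv,(5,60,90),(22,200,255)); m[:, :400]=0; m[:180]=0; m[:,475:]=0;m[300:]=0
c=max(cv2.findContours(m,0,1)[0],key=cv2.contourArea); 
cn=cv2.approxPolyDP(cv2.convexHull(c),6,True).reshape(-1,2)
bx=cv2.boxPoints(cv2.minAreaRect(c)); P=onz(t,bx,.004)
print('sheet',cn.tolist(),P.round(3).tolist(),P.mean(0),[np.linalg.norm(P[i]-P[i-1]).round(3) for i in range(4)])
# crops
a=cv2.resize(t['color'][110:300,190:400,::-1],None,fx=3.8,fy=3.1,interpolation=cv2.INTER_CUBIC)[:590]
a=cv2.resize(t['color'][112:290,195:395,::-1],(800,600)[:1]+(712,) ,interpolation=cv2.INTER_CUBIC)
a=cv2.resize(t['color'][115:265,195:395,::-1],(800,600),interpolation=cv2.INTER_CUBIC) # x4
a=np.clip(a.astype(float)*1.0,0,255); a=(255*(a/255)**.55).astype(np.uint8)
cv2.imwrite('pics/c1.png',a)
b=cv2.resize(s['color'][150:270,170:350,::-1],(800,533),interpolation=cv2.INTER_CUBIC) # x4.444
b=(255*(b/255)**.55).astype(np.uint8); cv2.imwrite('pics/c2.png',b)
```

```text
sheet hsv [ 15 127 228] tile [ 19  46 196] cs [ 0  9 28]
sheet [[410, 190], [466, 194], [465, 288], [407, 284]] [[0.357, -0.288, 0.004], [0.64, -0.299, 0.004], [0.64, -0.473, 0.004], [0.355, -0.459, 0.004]] [ 0.49810464 -0.37971986  0.004     ] [np.float64(0.17), np.float64(0.283), np.float64(0.174), np.float64(0.284)]
```

View pics/c1.png

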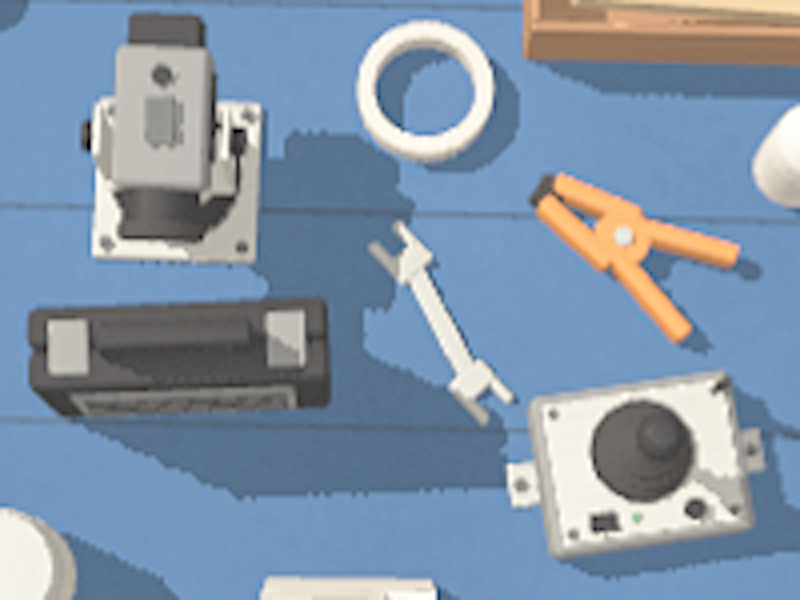

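View pics/c2.png

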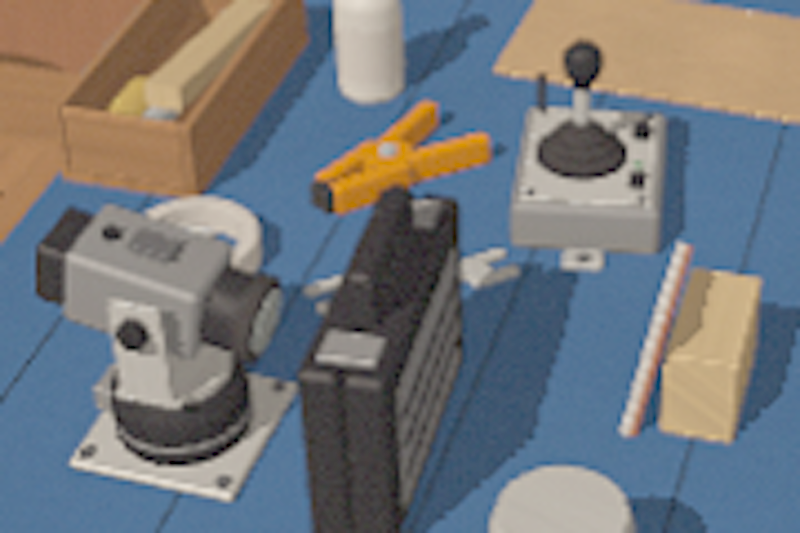

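The crops show the handle bar at c1 (98–250, 320–347) and the knob at c1 (663,437) / c2 (582,64). They also show the remote plate corners, the head plate corners and the tile's top edge at c1 (262–436, ~578). I'll turn these into world positions.

```bash
cat >> h.py <<'E'
def tri(s1,p1,s2,p2):
    o1,d1=ray(s1,[p1]);o2,d2=ray(s2,[p2]);A=np.c_[d1[0],-d2[0]]
    k=np.linalg.lstsq(A,o2-o1,rcond=None)[0];a=o1+k[0]*d1[0];b=o2+k[1]*d2[0]
    return (a+b)/2,np.linalg.norm(a-b)
E
python3 - <<'E'
from h import *
import pickle
t=pickle.load(open('top0.pkl','rb')); s=pickle.load(open('side0.pkl','rb'))
C1=lambda L:np.array(L,float)/4+[195,115]-.375
C2=lambda L:np.array(L,float)/4.444+[170,150]-.375
def sh(n,L,z):
    P=onz(t,C1(L),z);e=np.diff(np.r_[P,P[:1]],axis=0)
    print(n,P.round(3)[:,:2].tolist(),'mid',P.mean(0).round(4),'len',np.linalg.norm(e,axis=1).round(3),'dir',np.degrees(np.arctan2(e[:,1],e[:,0])).round(1))
sh('bar',[(98,322),(250,317),(250,345),(98,350)],.19)
sh('casetop',[(30,312),(327,299),(329,380),(32,375)],.15)
sh('remote',[(530,397),(728,373),(752,525),(555,555)],.042)
sh('head',[(97,97),(262,103),(257,262),(94,258)],.008)
sh('cam top',[(118,48),(213,45),(210,190),(114,187)],.16)
print('knob',tri(t,C1((663,437)),s,C2((582,64))))
print('bar near end',tri(t,C1((98,336)),s,C2((366,285))))
print('tile top L',tri(t,C1((264,580)),s,C2((685,243))))
print('tile bot near',onz(s,C2([(622,435)]),0))
sh('tiletop',[(264,579),(436,581)],.107)
sh('tin',np.array([(0,0)])+ (np.array([[280,368]])*.7-[195,115])*4,.1)
E
```

```text
bar [[0.58, 0.236], [0.585, 0.139], [0.567, 0.138], [0.562, 0.236]] mid [0.5738 0.1873 0.19  ] len [0.098 0.018 0.098 0.018] dir [ -86.9 -178.4   93.1    2.1]
casetop [[0.593, 0.287], [0.606, 0.09], [0.551, 0.088], [0.551, 0.284]] mid [0.5751 0.187  0.15  ] len [0.197 0.054 0.196 0.042] dir [ -86.3 -177.3   90.2    4.2]
remote [[0.558, -0.054], [0.578, -0.195], [0.47, -0.212], [0.446, -0.073]] mid [ 0.5129 -0.1337  0.042 ] len [0.142 0.109 0.141 0.113] dir [ -81.8 -171.2   99.8    9.5]
head [[0.78, 0.266], [0.778, 0.143], [0.658, 0.143], [0.658, 0.263]] mid [0.7187 0.2037 0.008 ] len [0.123 0.12  0.12  0.122] dir [-91.1 179.8  89.7   1.2]
cam top [[0.772, 0.234], [0.775, 0.17], [0.675, 0.169], [0.676, 0.233]] mid [0.7245 0.2014 0.16  ] len [0.064 0.099 0.064 0.095] dir [ -87.1 -179.4   89.3    0.5]
knob (array([ 0.52193882, -0.13620773,  0.12476506]), np.float64(0.0012568130315291466))
bar near end (array([0.56994571, 0.23643209, 0.18189872]), np.float64(0.005013854691859245))
tile top L (array([0.40562515, 0.12479117, 0.16671785]), np.float64(0.025852023784393968))
tile bot near [[0.42656837 0.131152   0.        ]]
tiletop [[0.422, 0.129], [0.423, 0.013]] mid [0.4225 0.0709 0.107 ] len [0.115 0.115] dir [-89.4  90.6]
tin [[0.424, 0.305]] mid [0.424  0.3048 0.1   ] len [0.] dir [0.]
```

drive_tool(commands=[{"dx": 0.025,"dy": -0.0228,"dz": -0.004,"claw": 1},{"dx": 0.025,"dy": -0.0228,"dz": -0.004},{"dx": 0.025,"dy": -0.0228,"dz": -0.004},{"dx": 0.025,"dy": -0.0228,"dz": -0.004},{"dx": 0.025,"dy": -0.0228,"dz": -0.004},{"dx": 0.025,"dy": -0.0228,"dz": -0.004},{"dx": 0.025,"dy": -0.0228,"dz": -0.004},{"dx": 0.025,"dy": -0.0228,"dz": -0.004},{"dx": 0.025,"dy": -0.0228,"dz": -0.004},{"dx": 0.025,"dy": -0.0228,"dz": -0.004},{"dx": 0.025,"dy": -0.0228},{"dx": 0.025,"dy": -0.0228}])

```text
validation failed for argument at $.co...
```

drive_tool(commands=[{"dx": 0.025,"dy": -0.0228},{"dx": 0.025,"dy": -0.0228},{"dx": 0.025,"dy": -0.0228},{"dx": 0.025,"dy": -0.0228},{"dx": 0.025,"dy": -0.0228},{"dx": 0.025,"dy": -0.0228},{"dx": 0.025,"dy": -0.0228},{"dx": 0.025,"dy": -0.0228},{"dx": 0.025,"dy": -0.0228},{"dx": 0.025,"dy": -0.0228},{"dx": 0.025,"dy": -0.0228},{"dx": 0.025,"dy": -0.0228}])

```text
validation failed for argument at $.co...
```

drive_tool(commands=[{"wz": -0.12},{"wz": -0.12},{"wz": -0.12},{"wz": -0.12},{"wz": -0.12},{"wz": -0.12},{"wz": -0.12},{"wz": -0.12},{"wz": -0.12},{"wz": -0.1},{},{}])

```text
validation failed for argument at $.co...
```

```bash
cat >> h.py <<'E'
def go(x,y,z,yaw):
    """print state and the shift (tool axes) / turn about tool z still needed"""
    from scipy.spatial.transform import Rotation as R
    st=r.get_state(); q=R.from_quat(st['eef_rot']); X=q.as_matrix()
    psi=np.degrees(np.arctan2(X[1,0],X[0,0]))
    d=X.T@(np.array([x,y,z])-st['tool_pos'])
    print('t',st['clock'],'pos',st['tool_pos'].round(4),'yaw',psi.round(2),'zaxis',X[:,2].round(3),'open',round(st['opening'],3),'F',st['contact_force'].round(2),'q',st['q'].round(2))
    print('shift',d.round(4),'wz',np.radians(psi-yaw).round(4))
    return X
E
python3 -c "
from h import *
go(.574,.187,.25,93.3)"
```

```text
t 0.1 pos [ 0.2692 -0.5635  0.249 ] yaw 25.55 zaxis [-0.001  0.001 -1.   ] open 1.002 F [ 0.25 -0.45 -0.2 ] q [ 1.16  0.69 -0.19  1.57  0.16  0.9  -0.22]
shift [ 5.986e-01 -5.457e-01 -2.000e-04] wz -1.1825
```

drive_tool(commands=[{"dx": 0.025,"dy": -0.0228,"dz": -0.004,"wx": 0,"wy": 0,"wz": 0,"claw": 1},{"dx": 0.025,"dy": -0.0228,"dz": -0.004,"wx": 0,"wy": 0,"wz": 0,"claw": 1},{"dx": 0.025,"dy": -0.0228,"dz": -0.004,"wx": 0,"wy": 0,"wz": 0,"claw": 1},{"dx": 0.025,"dy": -0.0228,"dz": -0.004,"wx": 0,"wy": 0,"wz": 0,"claw": 1},{"dx": 0.025,"dy": -0.0228,"dz": -0.004,"wx": 0,"wy": 0,"wz": 0,"claw": 1},{"dx": 0.025,"dy": -0.0228,"dz": -0.004,"wx": 0,"wy": 0,"wz": 0,"claw": 1},{"dx": 0.025,"dy": -0.0228,"dz": -0.004,"wx": 0,"wy": 0,"wz": 0,"claw": 1},{"dx": 0.025,"dy": -0.0228,"dz": -0.004,"wx": 0,"wy": 0,"wz": 0,"claw": 1},{"dx": 0.025,"dy": -0.0228,"dz": -0.004,"wx": 0,"wy": 0,"wz": 0,"claw": 1},{"dx": 0.025,"dy": -0.0228,"dz": -0.004,"wx": 0,"wy": 0,"wz": 0,"claw": 1},{"dx": 0.025,"dy": -0.0228,"dz": 0,"wx": 0,"wy": 0,"wz": 0,"claw": 1},{"dx": 0.025,"dy": -0.0228,"dz": 0,"wx": 0,"wy": 0,"wz": 0,"claw": 1}], grip_force=40)

```text
clock: 1.3
tool_pos: [0.4224, -0.1863, 0.2897]
eef_rot: [0.975, 0.221, -0.0, -0.0]
contact_force: [0.0, 0.4, -0.6]
opening: 1.002
```

drive_tool(commands=[{"dx": 0.025,"dy": -0.0228,"dz": 0,"wx": 0,"wy": 0,"wz": 0,"claw": 1},{"dx": 0.025,"dy": -0.0228,"dz": 0,"wx": 0,"wy": 0,"wz": 0,"claw": 1},{"dx": 0.025,"dy": -0.0228,"dz": 0,"wx": 0,"wy": 0,"wz": 0,"claw": 1},{"dx": 0.025,"dy": -0.0228,"dz": 0,"wx": 0,"wy": 0,"wz": 0,"claw": 1},{"dx": 0.025,"dy": -0.0228,"dz": 0,"wx": 0,"wy": 0,"wz": 0,"claw": 1},{"dx": 0.025,"dy": -0.0228,"dz": 0,"wx": 0,"wy": 0,"wz": 0,"claw": 1},{"dx": 0.025,"dy": -0.0228,"dz": 0,"wx": 0,"wy": 0,"wz": 0,"claw": 1},{"dx": 0.025,"dy": -0.0228,"dz": 0,"wx": 0,"wy": 0,"wz": 0,"claw": 1},{"dx": 0.025,"dy": -0.0228,"dz": 0,"wx": 0,"wy": 0,"wz": 0,"claw": 1},{"dx": 0.025,"dy": -0.0228,"dz": 0,"wx": 0,"wy": 0,"wz": 0,"claw": 1},{"dx": 0.025,"dy": -0.0228,"dz": 0,"wx": 0,"wy": 0,"wz": 0,"claw": 1},{"dx": 0.025,"dy": -0.0228,"dz": 0,"wx": 0,"wy": 0,"wz": 0,"claw": 1}])

```text
clock: 2.5
tool_pos: [0.575, 0.1897, 0.2893]
eef_rot: [0.975, 0.221, -0.001, 0.0]
contact_force: [0.8, -0.5, -0.2]
opening: 1.001
```

drive_tool(commands=[{"dx": 0,"dy": 0,"dz": 0,"wx": 0,"wy": 0,"wz": -0.12,"claw": 1},{"dx": 0,"dy": 0,"dz": 0,"wx": 0,"wy": 0,"wz": -0.12,"claw": 1},{"dx": 0,"dy": 0,"dz": 0,"wx": 0,"wy": 0,"wz": -0.12,"claw": 1},{"dx": 0,"dy": 0,"dz": 0,"wx": 0,"wy": 0,"wz": -0.12,"claw": 1},{"dx": 0,"dy": 0,"dz": 0,"wx": 0,"wy": 0,"wz": -0.12,"claw": 1},{"dx": 0,"dy": 0,"dz": 0,"wx": 0,"wy": 0,"wz": -0.12,"claw": 1},{"dx": 0,"dy": 0,"dz": 0,"wx": 0,"wy": 0,"wz": -0.12,"claw": 1},{"dx": 0,"dy": 0,"dz": 0,"wx": 0,"wy": 0,"wz": -0.12,"claw": 1},{"dx": 0,"dy": 0,"dz": 0,"wx": 0,"wy": 0,"wz": -0.12,"claw": 1},{"dx": 0,"dy": 0,"dz": 0,"wx": 0,"wy": 0,"wz": -0.1,"claw": 1},{"dx": 0,"dy": 0,"dz": 0,"wx": 0,"wy": 0,"wz": 0,"claw": 1}])

```text
clock: 3.6
tool_pos: [0.5747, 0.1882, 0.2891]
eef_rot: [0.687, 0.726, -0.0, -0.0]
contact_force: [0.0, -0.2, 0.5]
opening: 1.002
```

```bash
python3 -c "
from h import *
go(.574,.187,.174,93.3)"
```

```text
t 3.6 pos [0.5747 0.1882 0.2891] yaw 93.16 zaxis [-0.001 -0.    -1.   ] open 1.002 F [ 0.04 -0.2   0.45] q [-0.1   0.65 -0.52  1.57  0.36  1.02 -0.67]
shift [-0.0011 -0.0006  0.1151] wz -0.0025
```

drive_tool(commands=[{"dx": -0.001,"dy": 0,"dz": 0.015,"wx": 0,"wy": 0,"wz": 0,"claw": 1},{"dx": 0,"dy": 0,"dz": 0.02,"wx": 0,"wy": 0,"wz": 0,"claw": 1},{"dx": 0,"dy": 0,"dz": 0.02,"wx": 0,"wy": 0,"wz": 0,"claw": 1},{"dx": 0,"dy": 0,"dz": 0.02,"wx": 0,"wy": 0,"wz": 0,"claw": 1},{"dx": 0,"dy": 0,"dz": 0.015,"wx": 0,"wy": 0,"wz": 0,"claw": 1},{"dx": 0,"dy": 0,"dz": 0.01,"wx": 0,"wy": 0,"wz": 0,"claw": 1},{"dx": 0,"dy": 0,"dz": 0.01,"wx": 0,"wy": 0,"wz": 0,"claw": 1},{"dx": 0,"dy": 0,"dz": 0.004,"wx": 0,"wy": 0,"wz": 0,"claw": 1},{"dx": 0,"dy": 0,"dz": 0,"wx": 0,"wy": 0,"wz": 0,"claw": 1}])

```text
clock: 4.5
tool_pos: [0.5748, 0.1875, 0.1754]
eef_rot: [0.688, 0.726, -0.0, -0.0]
contact_force: [-0.2, -0.4, -0.4]
opening: 1.003
```

drive_tool(commands=[{"dx": 0,"dy": 0,"dz": 0,"wx": 0,"wy": 0,"wz": 0,"claw": 0.5},{"dx": 0,"dy": 0,"dz": 0,"wx": 0,"wy": 0,"wz": 0,"claw": 0.35},{"dx": 0,"dy": 0,"dz": 0,"wx": 0,"wy": 0,"wz": 0,"claw": 0.25},{"dx": 0,"dy": 0,"dz": 0,"wx": 0,"wy": 0,"wz": 0,"claw": 0.1},{"dx": 0,"dy": 0,"dz": 0,"wx": 0,"wy": 0,"wz": 0,"claw": 0},{"dx": 0,"dy": 0,"dz": 0,"wx": 0,"wy": 0,"wz": 0,"claw": 0},{"dx": 0,"dy": 0,"dz": 0,"wx": 0,"wy": 0,"wz": 0,"claw": 0},{"dx": 0,"dy": 0,"dz": 0,"wx": 0,"wy": 0,"wz": 0,"claw": 0}], grip_force=45)

```text
clock: 5.3
tool_pos: [0.575, 0.1875, 0.1757]
eef_rot: [0.687, 0.726, -0.0, 0.0]
contact_force: [0.2, 0.5, -0.2]
opening: 0.293
```

drive_tool(commands=[{"dx": 0,"dy": 0,"dz": 0,"wx": 0,"wy": 0,"wz": 0,"claw": 0},{"dx": 0,"dy": 0,"dz": 0,"wx": 0,"wy": 0,"wz": 0,"claw": 0},{"dx": 0,"dy": 0,"dz": 0,"wx": 0,"wy": 0,"wz": 0,"claw": 0},{"dx": 0,"dy": 0,"dz": 0,"wx": 0,"wy": 0,"wz": 0,"claw": 0}])

```text
clock: 5.7
tool_pos: [0.5752, 0.1875, 0.1757]
eef_rot: [0.687, 0.726, 0.0, 0.0]
contact_force: [1.8, -0.5, -0.5]
opening: 0.196
```

drive_tool(commands=[{"dx": 0,"dy": 0,"dz": -0.004,"wx": 0,"wy": 0,"wz": 0,"claw": 0},{"dx": 0,"dy": 0,"dz": -0.008,"wx": 0,"wy": 0,"wz": 0,"claw": 0},{"dx": 0,"dy": 0,"dz": -0.012,"wx": 0,"wy": 0,"wz": 0,"claw": 0},{"dx": 0,"dy": 0,"dz": -0.02,"wx": 0,"wy": 0,"wz": 0,"claw": 0},{"dx": 0,"dy": 0,"dz": -0.025,"wx": 0,"wy": 0,"wz": 0,"claw": 0},{"dx": 0,"dy": 0,"dz": -0.025,"wx": 0,"wy": 0,"wz": 0,"claw": 0},{"dx": 0,"dy": 0,"dz": -0.025,"wx": 0,"wy": 0,"wz": 0,"claw": 0},{"dx": 0,"dy": 0,"dz": -0.025,"wx": 0,"wy": 0,"wz": 0,"claw": 0},{"dx": 0,"dy": 0,"dz": -0.025,"wx": 0,"wy": 0,"wz": 0,"claw": 0},{"dx": 0,"dy": 0,"dz": -0.02,"wx": 0,"wy": 0,"wz": 0,"claw": 0},{"dx": 0,"dy": 0,"dz": -0.01,"wx": 0,"wy": 0,"wz": 0,"claw": 0},{"dx": 0,"dy": 0,"dz": 0,"wx": 0,"wy": 0,"wz": 0,"claw": 0}])

```text
clock: 6.9
tool_pos: [0.5752, 0.1879, 0.3763]
eef_rot: [0.687, 0.726, 0.001, 0.001]
contact_force: [1.5, 1.3, -6.2]
opening: 0.196
```

Run:
```python
from h import *
import pickle
go(.498,-.380,.375,-2.3)
s=snap('side'); pickle.dump(s,open('side1.pkl','wb')); cv2.imwrite('pics/side1.png',s['color'][:,:,::-1])
```

```text
t 6.9 pos [0.5752 0.1879 0.3763] yaw 93.16 zaxis [ 0.003  0.001 -1.   ] open 0.196 F [ 1.47  1.3  -6.19] q [-0.09  0.58 -0.54  1.44  0.3   1.21 -0.61]
shift [-5.628e-01 -1.084e-01  5.000e-04] wz 1.6661
```

View pics/side1.png

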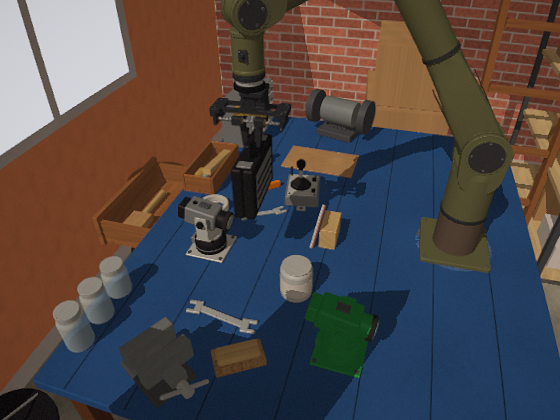

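The picture shows the case hanging upright about 0.19 m up at (255,175), clear of the camera. Now carry it over.

drive_tool(commands=[{"dx": -0.008,"dy": -0.0015,"dz": 0,"wx": 0,"wy": 0,"wz": 0,"claw": 0},{"dx": -0.016,"dy": -0.003,"dz": 0,"wx": 0,"wy": 0,"wz": 0,"claw": 0},{"dx": -0.025,"dy": -0.005,"dz": 0,"wx": 0,"wy": 0,"wz": 0,"claw": 0},{"dx": -0.025,"dy": -0.005,"dz": 0,"wx": 0,"wy": 0,"wz": 0,"claw": 0},{"dx": -0.025,"dy": -0.005,"dz": 0,"wx": 0,"wy": 0,"wz": 0,"claw": 0},{"dx": -0.025,"dy": -0.005,"dz": 0,"wx": 0,"wy": 0,"wz": 0,"claw": 0},{"dx": -0.025,"dy": -0.005,"dz": 0,"wx": 0,"wy": 0,"wz": 0,"claw": 0},{"dx": -0.025,"dy": -0.005,"dz": 0,"wx": 0,"wy": 0,"wz": 0,"claw": 0},{"dx": -0.025,"dy": -0.005,"dz": 0,"wx": 0,"wy": 0,"wz": 0,"claw": 0},{"dx": -0.025,"dy": -0.005,"dz": 0,"wx": 0,"wy": 0,"wz": 0,"claw": 0},{"dx": -0.025,"dy": -0.005,"dz": 0,"wx": 0,"wy": 0,"wz": 0,"claw": 0},{"dx": -0.025,"dy": -0.005,"dz": 0,"wx": 0,"wy": 0,"wz": 0,"claw": 0}])

```text
clock: 8.15
tool_pos: [0.5341, -0.0919, 0.3739]
eef_rot: [0.688, 0.726, -0.001, -0.0]
contact_force: [-0.3, 0.6, -7.4]
opening: 0.198
```

drive_tool(commands=[{"dx": -0.025,"dy": -0.005,"dz": 0,"wx": 0,"wy": 0,"wz": 0,"claw": 0},{"dx": -0.025,"dy": -0.005,"dz": 0,"wx": 0,"wy": 0,"wz": 0,"claw": 0},{"dx": -0.025,"dy": -0.005,"dz": 0,"wx": 0,"wy": 0,"wz": 0,"claw": 0},{"dx": -0.025,"dy": -0.005,"dz": 0,"wx": 0,"wy": 0,"wz": 0,"claw": 0},{"dx": -0.025,"dy": -0.005,"dz": 0,"wx": 0,"wy": 0,"wz": 0,"claw": 0},{"dx": -0.025,"dy": -0.005,"dz": 0,"wx": 0,"wy": 0,"wz": 0,"claw": 0},{"dx": -0.025,"dy": -0.005,"dz": 0,"wx": 0,"wy": 0,"wz": 0,"claw": 0},{"dx": -0.025,"dy": -0.005,"dz": 0,"wx": 0,"wy": 0,"wz": 0,"claw": 0},{"dx": -0.025,"dy": -0.005,"dz": 0,"wx": 0,"wy": 0,"wz": 0,"claw": 0},{"dx": -0.025,"dy": -0.003,"dz": 0,"wx": 0,"wy": 0,"wz": 0,"claw": 0},{"dx": -0.022,"dy": -0.003,"dz": 0,"wx": 0,"wy": 0,"wz": 0,"claw": 0},{"dx": -0.015,"dy": -0.002,"dz": 0,"wx": 0,"wy": 0,"wz": 0,"claw": 0}])

```text
clock: 9.35
tool_pos: [0.4958, -0.3819, 0.3735]
eef_rot: [0.689, 0.725, -0.001, -0.001]
contact_force: [0.3, -0.7, -6.7]
opening: 0.198
```

drive_tool(commands=[{"dx": 0,"dy": 0,"dz": 0,"wx": 0,"wy": 0,"wz": 0.05,"claw": 0},{"dx": 0,"dy": 0,"dz": 0,"wx": 0,"wy": 0,"wz": 0.1,"claw": 0},{"dx": 0,"dy": 0,"dz": 0,"wx": 0,"wy": 0,"wz": 0.1,"claw": 0},{"dx": 0,"dy": 0,"dz": 0,"wx": 0,"wy": 0,"wz": 0.1,"claw": 0},{"dx": 0,"dy": 0,"dz": 0,"wx": 0,"wy": 0,"wz": 0.1,"claw": 0},{"dx": 0,"dy": 0,"dz": 0,"wx": 0,"wy": 0,"wz": 0.1,"claw": 0},{"dx": 0,"dy": 0,"dz": 0,"wx": 0,"wy": 0,"wz": 0.1,"claw": 0},{"dx": 0,"dy": 0,"dz": 0,"wx": 0,"wy": 0,"wz": 0.1,"claw": 0},{"dx": 0,"dy": 0,"dz": 0,"wx": 0,"wy": 0,"wz": 0.1,"claw": 0},{"dx": 0,"dy": 0,"dz": 0,"wx": 0,"wy": 0,"wz": 0.1,"claw": 0},{"dx": 0,"dy": 0,"dz": 0,"wx": 0,"wy": 0,"wz": 0.1,"claw": 0},{"dx": 0,"dy": 0,"dz": 0,"wx": 0,"wy": 0,"wz": 0.1,"claw": 0}])

```text
clock: 10.55
tool_pos: [0.4976, -0.3784, 0.374]
eef_rot: [0.972, 0.234, -0.001, -0.001]
contact_force: [0.6, 0.2, -6.0]
opening: 0.197
```

drive_tool(commands=[{"dx": 0,"dy": 0,"dz": 0,"wx": 0,"wy": 0,"wz": 0.1,"claw": 0},{"dx": 0,"dy": 0,"dz": 0,"wx": 0,"wy": 0,"wz": 0.1,"claw": 0},{"dx": 0,"dy": 0,"dz": 0,"wx": 0,"wy": 0,"wz": 0.1,"claw": 0},{"dx": 0,"dy": 0,"dz": 0,"wx": 0,"wy": 0,"wz": 0.1,"claw": 0},{"dx": 0,"dy": 0,"dz": 0,"wx": 0,"wy": 0,"wz": 0.07,"claw": 0},{"dx": 0,"dy": 0,"dz": 0,"wx": 0,"wy": 0,"wz": 0.046,"claw": 0},{"dx": 0,"dy": 0,"dz": 0,"wx": 0,"wy": 0,"wz": 0,"claw": 0},{"dx": 0,"dy": 0,"dz": 0,"wx": 0,"wy": 0,"wz": 0,"claw": 0}])

```text
clock: 11.35
tool_pos: [0.498, -0.3784, 0.3743]
eef_rot: [1.0, -0.019, -0.0, -0.0]
contact_force: [0.2, 0.8, -7.0]
opening: 0.199
```

Run:
```python
from h import *
import pickle
go(.498,-.380,.18,-2.3)
for n in('top','side'):
    s=snap(n); pickle.dump(s,open(n+'2.pkl','wb'))
    if n=='side': b=s['color']
    else: a=s['color']
cv2.imwrite('pics/p2.png',np.hstack([a[80:380,300:560],b[40:340,180:440]])[:,:,::-1].repeat(1,0))
```

```text
t 11.35 pos [ 0.498  -0.3784  0.3743] yaw -2.23 zaxis [-0.001  0.001 -1.   ] open 0.199 F [ 0.21  0.8  -6.97] q [ 0.61  0.57 -0.07  1.39  0.04  1.19 -1.07]
shift [0.0003 0.0018 0.1943] wz 0.0012
```

View pics/p2.png

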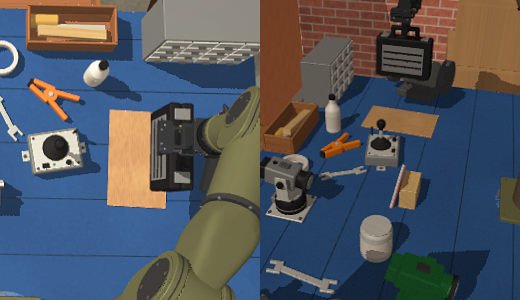

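Case is level and lined up over the sheet in both views. Lower it.

drive_tool(commands=[{"dx": 0,"dy": 0.001,"dz": 0.01,"wx": 0,"wy": 0,"wz": 0,"claw": 0},{"dx": 0,"dy": 0,"dz": 0.02,"wx": 0,"wy": 0,"wz": 0,"claw": 0},{"dx": 0,"dy": 0,"dz": 0.025,"wx": 0,"wy": 0,"wz": 0,"claw": 0},{"dx": 0,"dy": 0,"dz": 0.025,"wx": 0,"wy": 0,"wz": 0,"claw": 0},{"dx": 0,"dy": 0,"dz": 0.025,"wx": 0,"wy": 0,"wz": 0,"claw": 0},{"dx": 0,"dy": 0,"dz": 0.025,"wx": 0,"wy": 0,"wz": 0,"claw": 0},{"dx": 0,"dy": 0,"dz": 0.02,"wx": 0,"wy": 0,"wz": 0,"claw": 0},{"dx": 0,"dy": 0,"dz": 0.015,"wx": 0,"wy": 0,"wz": 0,"claw": 0},{"dx": 0,"dy": 0,"dz": 0.01,"wx": 0,"wy": 0,"wz": 0,"claw": 0},{"dx": 0,"dy": 0,"dz": 0.007,"wx": 0,"wy": 0,"wz": 0,"claw": 0},{"dx": 0,"dy": 0,"dz": 0.005,"wx": 0,"wy": 0,"wz": 0,"claw": 0},{"dx": 0,"dy": 0,"dz": 0.003,"wx": 0,"wy": 0,"wz": 0,"claw": 0}])

```text
clock: 12.65
tool_pos: [0.4987, -0.3797, 0.1847]
eef_rot: [1.0, -0.02, 0.0, 0.0]
contact_force: [0.2, -0.1, -6.4]
opening: 0.196
```

drive_tool(commands=[{"dx": 0,"dy": 0,"dz": 0.002,"wx": 0,"wy": 0,"wz": 0,"claw": 0},{"dx": 0,"dy": 0,"dz": 0.001,"wx": 0,"wy": 0,"wz": 0,"claw": 0},{"dx": 0,"dy": 0,"dz": 0.001,"wx": 0,"wy": 0,"wz": 0,"claw": 0},{"dx": 0,"dy": 0,"dz": 0,"wx": 0,"wy": 0,"wz": 0,"claw": 0}])

```text
clock: 13.05
tool_pos: [0.4985, -0.3796, 0.1809]
eef_rot: [1.0, -0.02, 0.0, 0.0]
contact_force: [-0.2, 0.7, -5.6]
opening: 0.199
```

drive_tool(commands=[{"dx": 0,"dy": 0,"dz": 0.001,"wx": 0,"wy": 0,"wz": 0,"claw": 0},{"dx": 0,"dy": 0,"dz": 0.0005,"wx": 0,"wy": 0,"wz": 0,"claw": 0},{"dx": 0,"dy": 0,"dz": 0,"wx": 0,"wy": 0,"wz": 0,"claw": 0}])

```text
clock: 13.35
tool_pos: [0.4988, -0.3799, 0.1797]
eef_rot: [1.0, -0.02, 0.0, 0.0]
contact_force: [-0.3, -0.4, -4.3]
opening: 0.193
```

drive_tool(commands=[{"dx": 0,"dy": 0,"dz": 0.0007,"wx": 0,"wy": 0,"wz": 0,"claw": 0},{"dx": 0,"dy": 0,"dz": 0,"wx": 0,"wy": 0,"wz": 0,"claw": 0},{"dx": 0,"dy": 0,"dz": 0,"wx": 0,"wy": 0,"wz": 0,"claw": 0}])

```text
clock: 13.65
tool_pos: [0.4988, -0.38, 0.1796]
eef_rot: [1.0, -0.02, 0.001, 0.001]
contact_force: [-1.6, 1.1, 5.7]
opening: 0.2
```

drive_tool(commands=[{"dx": 0,"dy": 0,"dz": 0,"wx": 0,"wy": 0,"wz": 0,"claw": 0.3},{"dx": 0,"dy": 0,"dz": 0,"wx": 0,"wy": 0,"wz": 0,"claw": 0.5},{"dx": 0,"dy": 0,"dz": 0,"wx": 0,"wy": 0,"wz": 0,"claw": 0.7},{"dx": 0,"dy": 0,"dz": 0,"wx": 0,"wy": 0,"wz": 0,"claw": 0.9},{"dx": 0,"dy": 0,"dz": 0,"wx": 0,"wy": 0,"wz": 0,"claw": 0.9},{"dx": 0,"dy": 0,"dz": 0,"wx": 0,"wy": 0,"wz": 0,"claw": 0.9},{"dx": 0,"dy": 0,"dz": 0,"wx": 0,"wy": 0,"wz": 0,"claw": 0.9},{"dx": 0,"dy": 0,"dz": 0,"wx": 0,"wy": 0,"wz": 0,"claw": 0.9}])

```text
clock: 14.45
tool_pos: [0.4984, -0.3796, 0.1785]
eef_rot: [1.0, -0.02, 0.0, 0.0]
contact_force: [-0.1, -0.0, -0.0]
opening: 0.892
```

drive_tool(commands=[{"dx": 0,"dy": 0,"dz": -0.005,"wx": 0,"wy": 0,"wz": 0,"claw": 0.9},{"dx": 0,"dy": 0,"dz": -0.01,"wx": 0,"wy": 0,"wz": 0,"claw": 0.9},{"dx": 0,"dy": 0,"dz": -0.02,"wx": 0,"wy": 0,"wz": 0,"claw": 0.9},{"dx": 0,"dy": 0,"dz": -0.025,"wx": 0,"wy": 0,"wz": 0,"claw": 0.9},{"dx": 0,"dy": 0,"dz": -0.025,"wx": 0,"wy": 0,"wz": 0,"claw": 0.9},{"dx": 0,"dy": 0,"dz": -0.025,"wx": 0,"wy": 0,"wz": 0,"claw": 0.9},{"dx": 0,"dy": 0,"dz": 0,"wx": 0,"wy": 0,"wz": -0.1,"claw": 0.9},{"dx": 0,"dy": 0,"dz": 0,"wx": 0,"wy": 0,"wz": -0.096,"claw": 0.9},{"dx": 0,"dy": 0,"dz": 0,"wx": 0,"wy": 0,"wz": 0,"claw": 0.9}])

```text
clock: 15.35
tool_pos: [0.4985, -0.3797, 0.2897]
eef_rot: [0.997, 0.078, 0.001, 0.0]
contact_force: [0.0, 0.5, -0.4]
opening: 0.904
```

Run:
```python
from h import *
import pickle
go(.5215,-.135,.118,9)
s=snap('side');t=snap('top')
pickle.dump((s,t),open('p3.pkl','wb'))
cv2.imwrite('pics/p3.png',np.hstack([t['color'][120:330,330:560],s['color'][60:270,230:500]])[:,:,::-1].repeat(1,0))
# sheet & case check in side view: project expected underside ends and sheet corners
```

```text
t 15.35 pos [ 0.4985 -0.3797  0.2897] yaw 8.94 zaxis [ 0.001 -0.001 -1.   ] open 0.904 F [ 0.05  0.45 -0.39] q [ 0.65  0.65 -0.13  1.51  0.09  0.99 -0.92]
shift [ 0.0605 -0.2383  0.1715] wz -0.0011
```

View pics/p3.png

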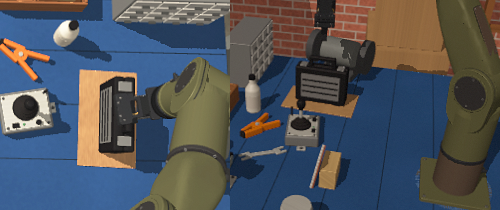

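The case stands upright on the sheet, seen in both halves of the picture, with cardboard visible at both ends. Now to the stick.

drive_tool(commands=[{"dx": 0.006,"dy": -0.0238,"dz": 0,"wx": 0,"wy": 0,"wz": 0,"claw": 0.9},{"dx": 0.006,"dy": -0.0238,"dz": 0,"wx": 0,"wy": 0,"wz": 0,"claw": 0.9},{"dx": 0.006,"dy": -0.0238,"dz": 0,"wx": 0,"wy": 0,"wz": 0,"claw": 0.9},{"dx": 0.006,"dy": -0.0238,"dz": 0,"wx": 0,"wy": 0,"wz": 0,"claw": 0.9},{"dx": 0.006,"dy": -0.0238,"dz": 0,"wx": 0,"wy": 0,"wz": 0,"claw": 0.9},{"dx": 0.006,"dy": -0.0238,"dz": 0,"wx": 0,"wy": 0,"wz": 0,"claw": 0.9},{"dx": 0.006,"dy": -0.0238,"dz": 0,"wx": 0,"wy": 0,"wz": 0,"claw": 0.9},{"dx": 0.006,"dy": -0.0238,"dz": 0,"wx": 0,"wy": 0,"wz": 0,"claw": 0.9},{"dx": 0.006,"dy": -0.0238,"dz": 0,"wx": 0,"wy": 0,"wz": 0,"claw": 0.9},{"dx": 0.006,"dy": -0.0238,"dz": 0,"wx": 0,"wy": 0,"wz": 0,"claw": 0.9},{"dx": 0,"dy": 0,"dz": 0,"wx": 0,"wy": 0,"wz": 0,"claw": 0.9}])

```text
clock: 16.55
tool_pos: [0.5215, -0.1308, 0.2888]
eef_rot: [0.997, 0.08, 0.0, -0.001]
contact_force: [-0.3, -0.2, 0.1]
opening: 0.904
```

drive_tool(commands=[{"dx": 0,"dy": 0,"dz": 0.02,"wx": 0,"wy": 0,"wz": 0,"claw": 0.9},{"dx": 0,"dy": 0,"dz": 0.025,"wx": 0,"wy": 0,"wz": 0,"claw": 0.9},{"dx": 0,"dy": 0,"dz": 0.025,"wx": 0,"wy": 0,"wz": 0,"claw": 0.9},{"dx": 0,"dy": 0,"dz": 0.025,"wx": 0,"wy": 0,"wz": 0,"claw": 0.9},{"dx": 0,"dy": 0,"dz": 0.025,"wx": 0,"wy": 0,"wz": 0,"claw": 0.9},{"dx": 0,"dy": 0,"dz": 0.02,"wx": 0,"wy": 0,"wz": 0,"claw": 0.9},{"dx": 0,"dy": 0,"dz": 0.02,"wx": 0,"wy": 0,"wz": 0,"claw": 0.9},{"dx": 0,"dy": 0,"dz": 0.01,"wx": 0,"wy": 0,"wz": 0,"claw": 0.7},{"dx": 0,"dy": 0,"dz": 0,"wx": 0,"wy": 0,"wz": 0,"claw": 0.6},{"dx": 0,"dy": 0,"dz": 0,"wx": 0,"wy": 0,"wz": 0,"claw": 0.6},{"dx": 0,"dy": 0,"dz": 0,"wx": 0,"wy": 0,"wz": 0,"claw": 0.6}])

```text
clock: 17.65
tool_pos: [0.5215, -0.1355, 0.1195]
eef_rot: [0.997, 0.078, 0.001, 0.0]
contact_force: [-0.1, -0.9, -0.7]
opening: 0.606
```

Run:
```python
from h import *
go(.5215,-.135,.118,9)
```

```text
t 17.65 pos [ 0.5215 -0.1355  0.1195] yaw 8.9 zaxis [ 0.002 -0.001 -1.   ] open 0.606 F [-0.07 -0.94 -0.75] q [ 0.22  0.78 -0.08  1.94  0.14  0.43 -1.38]
shift [ 0.0001 -0.0005  0.0015] wz -0.0018
```

drive_tool(commands=[{"dx": 0,"dy": -0.003,"dz": 0,"wx": 0,"wy": 0,"wz": 0,"claw": 0.6},{"dx": 0,"dy": -0.003,"dz": 0,"wx": 0,"wy": 0,"wz": 0,"claw": 0.6},{"dx": 0,"dy": -0.003,"dz": 0,"wx": 0,"wy": 0,"wz": 0,"claw": 0.6},{"dx": 0,"dy": -0.003,"dz": 0,"wx": 0,"wy": 0,"wz": 0,"claw": 0.6},{"dx": 0,"dy": -0.003,"dz": 0,"wx": 0,"wy": 0,"wz": 0,"claw": 0.6},{"dx": 0,"dy": -0.003,"dz": 0,"wx": 0,"wy": 0,"wz": 0,"claw": 0.6},{"dx": 0,"dy": -0.003,"dz": 0,"wx": 0,"wy": 0,"wz": 0,"claw": 0.6},{"dx": 0,"dy": -0.003,"dz": 0,"wx": 0,"wy": 0,"wz": 0,"claw": 0.6},{"dx": 0,"dy": -0.003,"dz": 0,"wx": 0,"wy": 0,"wz": 0,"claw": 0.6},{"dx": 0,"dy": -0.003,"dz": 0,"wx": 0,"wy": 0,"wz": 0,"claw": 0.6},{"dx": 0,"dy": -0.003,"dz": 0,"wx": 0,"wy": 0,"wz": 0,"claw": 0.6},{"dx": 0,"dy": 0,"dz": 0,"wx": 0,"wy": 0,"wz": 0,"claw": 0.6}])

```text
clock: 18.85
tool_pos: [0.5156, -0.1021, 0.1185]
eef_rot: [0.997, 0.078, -0.0, -0.0]
contact_force: [0.5, -1.9, 0.6]
opening: 0.6
```

Run:
```python
from h import *
import pickle
go(.5215,-.135,.118,9)
s=snap('side');t=snap('top')
pickle.dump((s,t),open('p4.pkl','wb'))
cv2.imwrite('pics/p4.png',cv2.resize(np.hstack([t['color'][110:290,200:400],s['color'][140:320,160:360]]),(800,360),interpolation=cv2.INTER_CUBIC)[:,:,::-1])
```

```text
t 18.85 pos [ 0.5156 -0.1021  0.1185] yaw 8.96 zaxis [-0.  0. -1.] open 0.6 F [ 0.54 -1.94  0.57] q [ 0.15  0.77 -0.07  1.98  0.13  0.4  -1.43]
shift [0.0007 0.0335 0.0005] wz -0.0007
```

View pics/p4.png

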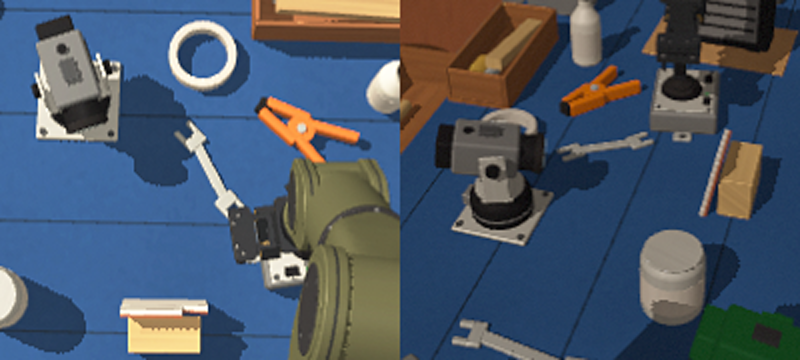

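The picture shows the camera turned towards the tile at about (165,305) left half, with the finger touching the knob. I'll check the pan angle numerically.

Run:
```python
from h import *
import pickle
s,t=pickle.load(open('p4.pkl','rb')); t0=pickle.load(open('top0.pkl','rb'))
for k in(t0,t):
    h=cv2.cvtColor(k['color'],cv2.COLOR_RGB2HSV)[110:190,205:270]
    m=cv2.inRange(h,(0,0,75),(180,45,175)); m=cv2.morphologyEx(m,cv2.MORPH_CLOSE,np.ones((3,3)));m=cv2.morphologyEx(m,cv2.MORPH_OPEN,np.ones((5,5)))
    c=max(cv2.findContours(m,0,1)[0],key=cv2.contourArea)
    b=cv2.boxPoints(cv2.minAreaRect(c))+[205,110]; P=onz(k,b,.16); e=np.diff(np.r_[P,P[:1]],axis=0)
    print(P.mean(0).round(3),np.linalg.norm(e,axis=1).round(3),np.degrees(np.arctan2(e[:,1],e[:,0])).round(1))
# manual long edges
C=lambda L:np.array(L,float)/2+[200,110]-.25
for L in([(40,55),(56,115)],[(75,36),(103,95)],[(56,20),(85,110)]):
    P=onz(t,C(L),.16);d=P[1]-P[0];print(np.degrees(np.arctan2(-d[1],-d[0])))
print('want',np.degrees(np.arctan2(.133,.295)))
```

```text
[0.7  0.19 0.16] [0.105 0.147 0.103 0.147] [ -88.9 -178.5   91.2    2.2]
[0.702 0.192 0.16 ] [0.107 0.15  0.106 0.15 ] [ -88.9 -178.5   91.2    2.2]
16.63692480108912
26.41690985038457
19.2548714782895
want 24.268111507917148
```

Run:
```python
from h import *
import pickle
s,t=pickle.load(open('p4.pkl','rb'))
a=cv2.resize(t['color'][110:185,205:280],(600,600),interpolation=cv2.INTER_CUBIC)[:,:,::-1]
a=(255*(a/255)**.6).astype(np.uint8)
cv2.imwrite('pics/p5.png',a)
```

```text
(no output)
```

View pics/p5.png

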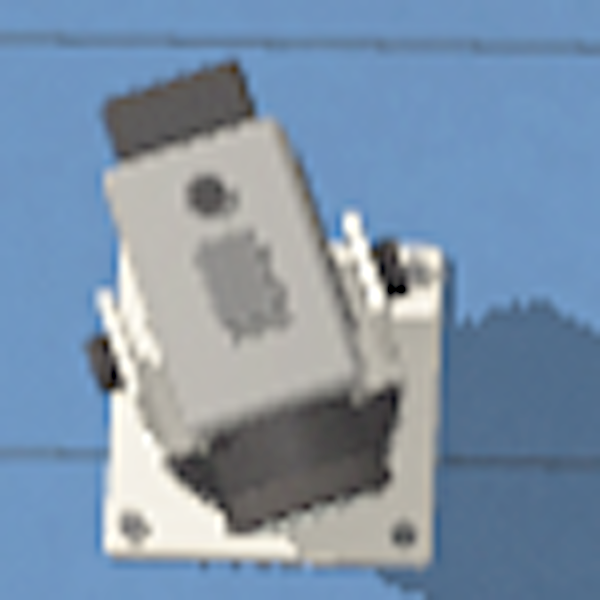

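Run:
```python
from h import *
import pickle
s,t=pickle.load(open('p4.pkl','rb'));t0=pickle.load(open('top0.pkl','rb'))
z=[.166,.166,.148,.148]
for k,p in((t0,np.array([(118,48),(213,45),(210,190),(114,187)])/4+[195,115]-.375),(t,np.array([(108,172),(272,118),(355,378),(192,430)])/8+[205,110]-.44)):
    P=onz(k,p,z);b=(P[0]+P[1])/2;f=(P[2]+P[3])/2;d=f-b;w=P[1]-P[0];w2=P[2]-P[3]
    print(P.round(3).tolist(),'heading',np.degrees(np.arctan2(-d[1],-d[0])),'short edges',[np.degrees(np.arctan2(-v[0],-v[1])) for v in (w,w2)],np.linalg.norm(d),np.linalg.norm(w))
```

```text
[[0.77, 0.233, 0.166], [0.773, 0.17, 0.166], [0.678, 0.17, 0.148], [0.679, 0.234, 0.148]] heading -0.4249393360007755 short edges [np.float64(-2.9342655426752104), np.float64(0.7074095509841595)] 0.09448716798282708 0.06340618751596017
[[0.757, 0.249, 0.166], [0.777, 0.195, 0.166], [0.693, 0.165, 0.148], [0.674, 0.219, 0.148]] heading 19.28357141554787 short edges [np.float64(-19.959668854379473), np.float64(-19.28404572511876)] 0.09037719439076174 0.057506220629559866
```

Measured pan is about 19.5°, and about 24° is wanted. I'll add 4 mm, then hold.

drive_tool(commands=[{"dx": 0,"dy": -0.002,"dz": 0,"wx": 0,"wy": 0,"wz": 0,"claw": 0.6},{"dx": 0,"dy": -0.002,"dz": 0,"wx": 0,"wy": 0,"wz": 0,"claw": 0.6},{"dx": 0,"dy": 0,"dz": 0,"wx": 0,"wy": 0,"wz": 0,"claw": 0.6},{"dx": 0,"dy": 0,"dz": 0,"wx": 0,"wy": 0,"wz": 0,"claw": 0.6}])

```text
clock: 19.35
tool_pos: [0.5149, -0.0986, 0.1184]
eef_rot: [0.997, 0.078, -0.0, 0.0]
contact_force: [-0.2, -2.6, -2.5]
opening: 0.602
```

Run:
```python
from h import *
go(.5215,-.135,.118,9)
t=snap('top')
a=cv2.resize(t['color'][110:185,205:280],(600,600),interpolation=cv2.INTER_CUBIC)[:,:,::-1]
cv2.imwrite('pics/p6.png',(255*(a/255)**.6).astype(np.uint8))
```

```text
t 19.35 pos [ 0.5149 -0.0986  0.1184] yaw 8.93 zaxis [-0. -0. -1.] open 0.602 F [-0.17 -2.61 -2.5 ] q [ 0.14  0.77 -0.07  1.98  0.12  0.4  -1.44]
shift [0.0009 0.037  0.0004] wz -0.0013
```

View pics/p6.png

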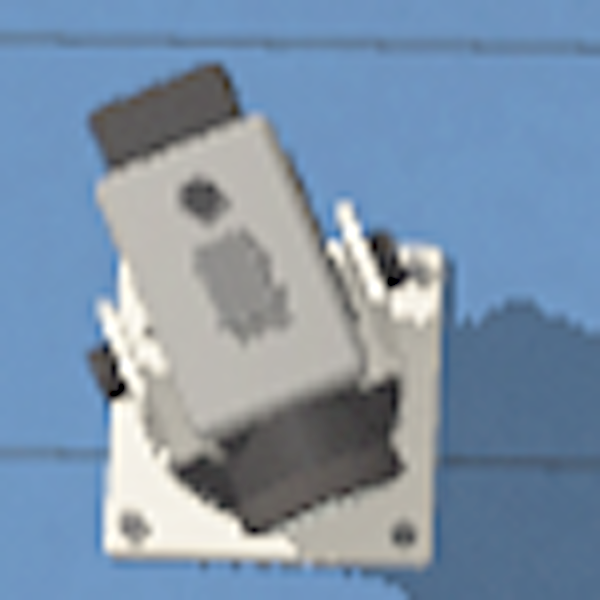

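drive_tool(commands=[{"dx": 0,"dy": 0,"dz": 0,"wx": 0,"wy": 0,"wz": 0,"claw": 0.6},{"dx": 0,"dy": 0,"dz": 0,"wx": 0,"wy": 0,"wz": 0,"claw": 0.6},{"dx": 0,"dy": 0,"dz": 0,"wx": 0,"wy": 0,"wz": 0,"claw": 0.6},{"dx": 0,"dy": 0,"dz": 0,"wx": 0,"wy": 0,"wz": 0,"claw": 0.6},{"dx": 0,"dy": 0,"dz": 0,"wx": 0,"wy": 0,"wz": 0,"claw": 0.6},{"dx": 0,"dy": 0,"dz": 0,"wx": 0,"wy": 0,"wz": 0,"claw": 0.6},{"dx": 0,"dy": 0,"dz": 0,"wx": 0,"wy": 0,"wz": 0,"claw": 0.6},{"dx": 0,"dy": 0,"dz": 0,"wx": 0,"wy": 0,"wz": 0,"claw": 0.6},{"dx": 0,"dy": 0,"dz": 0,"wx": 0,"wy": 0,"wz": 0,"claw": 0.6},{"dx": 0,"dy": 0,"dz": 0,"wx": 0,"wy": 0,"wz": 0,"claw": 0.6},{"dx": 0,"dy": 0,"dz": 0,"wx": 0,"wy": 0,"wz": 0,"claw": 0.6},{"dx": 0,"dy": 0,"dz": 0,"wx": 0,"wy": 0,"wz": 0,"claw": 0.6}])

```text
clock: 20.6
tool_pos: [0.515, -0.0986, 0.1185]
eef_rot: [0.997, 0.078, 0.0, 0.0]
contact_force: [0.2, -2.9, -1.2]
opening: 0.599
```

The image edge angle is now about 22°, so pan is about 23.5° against the 24.3° wanted, which is a miss of only a few mm. Keep holding.

drive_tool(commands=[{"dx": 0,"dy": 0,"dz": 0,"wx": 0,"wy": 0,"wz": 0,"claw": 0.6},{"dx": 0,"dy": 0,"dz": 0,"wx": 0,"wy": 0,"wz": 0,"claw": 0.6},{"dx": 0,"dy": 0,"dz": 0,"wx": 0,"wy": 0,"wz": 0,"claw": 0.6},{"dx": 0,"dy": 0,"dz": 0,"wx": 0,"wy": 0,"wz": 0,"claw": 0.6},{"dx": 0,"dy": 0,"dz": 0,"wx": 0,"wy": 0,"wz": 0,"claw": 0.6},{"dx": 0,"dy": 0,"dz": 0,"wx": 0,"wy": 0,"wz": 0,"claw": 0.6},{"dx": 0,"dy": 0,"dz": 0,"wx": 0,"wy": 0,"wz": 0,"claw": 0.6},{"dx": 0,"dy": 0,"dz": 0,"wx": 0,"wy": 0,"wz": 0,"claw": 0.6},{"dx": 0,"dy": 0,"dz": 0,"wx": 0,"wy": 0,"wz": 0,"claw": 0.6},{"dx": 0,"dy": 0,"dz": 0,"wx": 0,"wy": 0,"wz": 0,"claw": 0.6},{"dx": 0,"dy": 0,"dz": 0,"wx": 0,"wy": 0,"wz": 0,"claw": 0.6},{"dx": 0,"dy": 0,"dz": 0,"wx": 0,"wy": 0,"wz": 0,"claw": 0.6}])

```text
clock: 21.8
tool_pos: [0.5151, -0.0986, 0.1185]
eef_rot: [0.997, 0.078, 0.0, 0.0]
contact_force: [0.6, -2.0, -1.8]
opening: 0.602
```

drive_tool(commands=[{"dx": 0,"dy": 0,"dz": 0,"wx": 0,"wy": 0,"wz": 0,"claw": 0.6},{"dx": 0,"dy": 0,"dz": 0,"wx": 0,"wy": 0,"wz": 0,"claw": 0.6},{"dx": 0,"dy": 0,"dz": 0,"wx": 0,"wy": 0,"wz": 0,"claw": 0.6},{"dx": 0,"dy": 0,"dz": 0,"wx": 0,"wy": 0,"wz": 0,"claw": 0.6},{"dx": 0,"dy": 0,"dz": 0,"wx": 0,"wy": 0,"wz": 0,"claw": 0.6},{"dx": 0,"dy": 0,"dz": 0,"wx": 0,"wy": 0,"wz": 0,"claw": 0.6},{"dx": 0,"dy": 0,"dz": 0,"wx": 0,"wy": 0,"wz": 0,"claw": 0.6},{"dx": 0,"dy": 0,"dz": 0,"wx": 0,"wy": 0,"wz": 0,"claw": 0.6}])

```text
clock: 22.6
tool_pos: [0.5151, -0.0986, 0.1185]
eef_rot: [0.997, 0.078, 0.0, 0.0]
contact_force: [0.3, -2.5, -2.1]
opening: 0.6
```

drive_tool(commands=[{"dx": 0,"dy": 0.003,"dz": 0,"wx": 0,"wy": 0,"wz": 0,"claw": 0.6},{"dx": 0,"dy": 0.003,"dz": 0,"wx": 0,"wy": 0,"wz": 0,"claw": 0.6},{"dx": 0,"dy": 0.003,"dz": 0,"wx": 0,"wy": 0,"wz": 0,"claw": 0.6},{"dx": 0,"dy": 0.003,"dz": 0,"wx": 0,"wy": 0,"wz": 0,"claw": 0.6},{"dx": 0,"dy": 0.003,"dz": 0,"wx": 0,"wy": 0,"wz": 0,"claw": 0.6},{"dx": 0,"dy": 0.003,"dz": 0,"wx": 0,"wy": 0,"wz": 0,"claw": 0.6},{"dx": 0,"dy": 0.003,"dz": 0,"wx": 0,"wy": 0,"wz": 0,"claw": 0.6},{"dx": 0,"dy": 0.003,"dz": 0,"wx": 0,"wy": 0,"wz": 0,"claw": 0.6},{"dx": 0,"dy": 0.003,"dz": 0,"wx": 0,"wy": 0,"wz": 0,"claw": 0.6},{"dx": 0,"dy": 0.003,"dz": 0,"wx": 0,"wy": 0,"wz": 0,"claw": 0.7},{"dx": 0,"dy": 0.003,"dz": 0,"wx": 0,"wy": 0,"wz": 0,"claw": 0.8},{"dx": 0,"dy": 0.002,"dz": 0,"wx": 0,"wy": 0,"wz": 0,"claw": 0.9}])

```text
clock: 23.8
tool_pos: [0.5205, -0.1335, 0.1185]
eef_rot: [0.997, 0.078, 0.0, 0.0]
contact_force: [0.2, -0.8, -0.5]
opening: 0.848
```

drive_tool(commands=[{"dx": 0,"dy": 0,"dz": 0,"wx": 0,"wy": 0,"wz": 0,"claw": 0.9},{"dx": 0,"dy": 0,"dz": 0,"wx": 0,"wy": 0,"wz": 0,"claw": 0.9},{"dx": 0,"dy": 0,"dz": -0.01,"wx": 0,"wy": 0,"wz": 0,"claw": 0.9},{"dx": 0,"dy": 0,"dz": -0.015,"wx": 0,"wy": 0,"wz": 0,"claw": 0.9},{"dx": 0,"dy": 0,"dz": -0.02,"wx": 0,"wy": 0,"wz": 0,"claw": 0.9},{"dx": 0,"dy": 0,"dz": -0.025,"wx": 0,"wy": 0,"wz": 0,"claw": 0.9},{"dx": 0,"dy": 0,"dz": -0.025,"wx": 0,"wy": 0,"wz": 0,"claw": 0.9},{"dx": 0,"dy": 0,"dz": -0.025,"wx": 0,"wy": 0,"wz": 0,"claw": 0.9},{"dx": 0,"dy": 0,"dz": -0.025,"wx": 0,"wy": 0,"wz": 0,"claw": 0.9},{"dx": 0,"dy": 0,"dz": -0.025,"wx": 0,"wy": 0,"wz": 0,"claw": 0.9},{"dx": 0,"dy": 0,"dz": 0,"wx": 0,"wy": 0,"wz": 0,"claw": 0.9},{"dx": 0,"dy": 0,"dz": 0,"wx": 0,"wy": 0,"wz": 0,"claw": 0.9}])

```text
clock: 25.0
tool_pos: [0.5204, -0.133, 0.2891]
eef_rot: [0.997, 0.078, 0.001, 0.0]
contact_force: [0.2, -0.1, 0.1]
opening: 0.9
```

Run:
```python
from h import *
go(.5215,-.135,.118,9)
t=snap('top');s=snap('side')
cv2.imwrite('pics/p7.png',cv2.resize(np.hstack([t['color'][100:310,200:480],s['color'][60:270,150:430]]),(800,300))[:,:,::-1])
```

```text
t 25.0 pos [ 0.5204 -0.133   0.2891] yaw 8.94 zaxis [ 0.001 -0.    -1.   ] open 0.9 F [ 0.2  -0.11  0.13] q [ 0.24  0.52 -0.13  1.78  0.08  0.84 -1.34]
shift [0.0006 0.0021 0.1711] wz -0.001
```

View pics/p7.png

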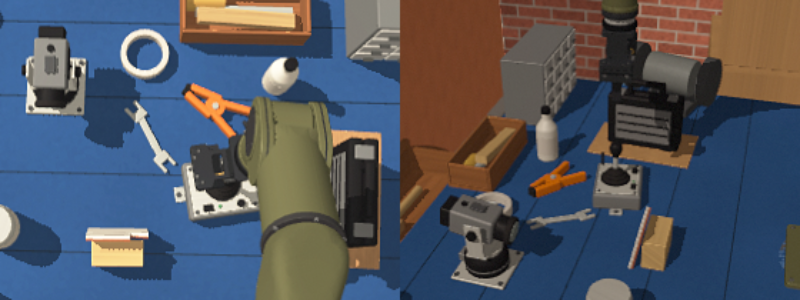

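The camera looks straight ahead again at (55,70), the stick is upright, the case stands on the sheet and the gripper is clear. Handing in.

```bash
python3 -c "
from h import *
print(r.finish_job())"
```

```text
the job is handed in; nothing more can be done
None
```

The job is done and handed in; no verdict was given. The arm finished at about 25 s of the 58 s allowed.

- **Case:** I lifted it by its handle, carried it over the remote and lowered it onto the cardboard sheet, letting go only once the force showed it resting there. The last pictures show it standing upright on the sheet, with cardboard visible beyond both ends. I checked its position from the gripper pose and by eye, and did not measure the two end points again.
- **Camera aim:** I pushed the stick left with one finger and held it for about 3.2 s, with 2–3 N on the tool.
    - My first push panned the camera only about 19.5°, against about 24.3° wanted. The colour-mask measurement of the angle failed, so I read the body edges by hand.
    - I then pushed 4 mm further. The pan became about 23.5°, which should put the line of sight within about 5 mm of the tile's middle. The limit is 40 mm.
- **End state:** I eased the stick back, opened the jaws and raised the gripper clear; the force reading is about zero. The last pictures show the stick upright and the camera straight ahead. The objects in view look unmoved, but I did not measure them, and one wrench and the sander were outside that last crop.
- **Budget:** I viewed 10 pictures as full views or crops, plus one extra for the final check.

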